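# Unclip the studio timer, brace it against the stop and start it

### The job

Lift the yellow timer off its rail on the sloped wooden holder, pulling it free of the sprung catch, and stand it flat on the blue patch with its back square up against the metal stop bar, button side towards the robot, and let go. Then press its red button right down so that it starts, with the timer braced by the stop, and leave it standing there with the button up. Leave the palette, the painted disc, the mug and the glaze jar where they are.

Things in the scene. Friction and masses are not known exactly. Their poses are not given: they have to be found in the camera images.
- holder: Fixed wooden holder, 140 x 190 mm on the bench. Origin: centre of its underside; z up, front to -x, y along its rail. Its top is a plank (150 x 190 mm) sloping 30 deg, low edge in front: plank normal (-0.5, 0, 0.866) in this frame, surface through (0, 0, 0.075). Along y in its middle runs an aluminium rail 24 mm wide, 15 mm high, 164 mm long, with 16 mm high end blocks.
- timer: Loose yellow wedge, 110 (x) x 58 (y) x 70 mm (z), 0.22 to 0.4 kg. Origin: centre of its underside, z normal to it; -x is the front (button side). Sides flat and parallel, to grip. Front edge 24 mm high, face rises at 30 deg to 70 mm at x = +25 mm, top flat to the back, x = +55. A channel 17 mm high along y underneath. Starts clipped on the rail, underside on the plank, up to 20 mm off its middle.
- timer_grip (a point): A good point to grip: midway between the timer's two sides, at x = +8 mm, z = +42 mm in the timer's frame. Axes as the timer's.
- timer_back (a point): Point on the middle of the timer's back face, 12 mm above its underside (x = +55 mm in its frame). Axes as the timer's.
- button_top (a point): Centre of the top of the red button, a disc 32 mm across standing 9 mm proud of the sloping face. Its z axis points out of the face: with the timer flat, (-0.5, 0, 0.866) in the timer's frame. Moves with the button.
- start_button (a joint): Travel of the red button into the timer, 0 (up) to 0.006 m (fully down); sprung, starts to move at 2 N, fully down at 5 N, comes back up when let go.
- rail_mid (a point): Middle of the rail's foot: on the plank's surface, 75 mm above the bench. Axes as the holder's. A sprung roller along each side of the rail snaps over lips in the timer's channel: the timer comes off only straight along the plank's normal, with a pull of about 10 N beyond its weight over the first 6 mm; after 16 mm it is clear. It cannot slide off the ends.
- stop: Aluminium stop bar fixed to the bench, 16 (x) x 180 (y) x 30 mm high. Origin: centre of its underside. Its front face (x = -8 mm in its frame) looks to -x, roughly to the robot; a flat blue patch, 125 x 130 mm, lies before it. The timer belongs with its back on that face, its x axis along the bar's x axis, near the bar's middle.
- palette: White paint palette with six colours, 200 x 120 x 18 mm, loose; a bystander. Origin: centre of the underside.
- painted_disc: White ceramic disc with painted flowers, 100 mm across, 8 mm thick, loose; a bystander. Origin: centre of the underside.
- mug: Terracotta mug, 76 mm across, 90 mm high, loose; a bystander. Origin: centre of the underside.
- glaze_jar: Blue glaze jar with lid, 64 mm across, 85 mm high, loose; a bystander. Origin: centre of the underside.
There are look-alikes about, which are no part of the job. Several things have the shape of the holder; the one meant has the colours described above. There is more than one size of the timer; the one meant has the size given above.

How it is judged:
By the outcome, as a careful person would: the job done as asked, in the order asked, and still so for the second after the job is handed in, with the robot touching nothing.
It also fails if it takes over 64 s, if anything falls off the work surface, if the arm or the gripper's body presses on something with over 40 N, if the wrist force passes 120 N, or if a joint passes its speed limit or range.

### The arm

A 6-joint arm with a two-finger parallel gripper is mounted at the origin on the work surface. World frame = base frame: x ahead of the robot, y to its left, z up, the work surface at z = 0. Lengths are in m, angles in rad, forces in N, time in s.
With the tool pointing down it reaches from about 0.375 to 0.9 m from the base axis. Payload 3.1 kg.
Tool frame: the origin (TCP) lies at the very end of the fingers, on their centre line; the grasp point (between the pads) lies 19 mm behind it (manip.grip_depth is the z of the grasp point in the tool frame, in m); z points along the fingers, y is the line along which they close (so a half turn about z gives the same grasp; the last joint's range is limited). The gripper opens to 87 mm and grips with 3 to 60 N. Pads are 19 mm wide; open, the fingers measure 117 mm over their backs; the gripper's body (75 mm by 190 mm) begins 51 mm behind the grasp point.
Start: joints at [1.024, 0.527, 1.433, -0, 1.181, -0.178], TCP at [0.225, 0.583, 0.223] pointing down, gripper open.
Joint ranges: [-3.08, 3.08], [-0.75, 2.2], [0.22, 2.44], [-1.43, 4.57], [0, 2.65], [-2.85, 2.85]. Speed limits (rad/s): [2.79, 2.79, 3.14, 3.14, 3.14, 3.14].

### API

Orientations are given as a unit quaternion [x, y, z, w].
In Python, from plant import manip gives the robot as it stands. The module is installed in compiled form; this text tells all that it offers. Calls block until the motion is done:
- manip.movep(position, orientation): joint-space move of the TCP to a pose.
- manip.movel(position, ori=None, max_speed=0.15): straight line of the TCP; ori=None keeps the orientation; max_speed is the mean speed in m/s.
- manip.set_joints(angles): joint-space move.
- manip.open() and manip.clamp(strength=None): open the fingers fully, or close them until they stop; strength is the grip in N (None keeps the last).
- manip.dwell(seconds).
- manip.solve_ik(position, orientation): joint angles nearest the present ones, or None.
- manip.snapshot(name): name is "scene" or "top" or "wrist"; returns the picture (480x640x3 uint8, red, green, blue); there is no depth.
- manip.calibration(name): a dict with "fov_y" (degrees; the focal length in pixels is half the picture's height over the tangent of half this angle, whatever the lens; pixels are square), "cx", "cy" (the principal point, pixels), "k1" (the pictures are not rectified: a ray, as slopes to the right and down, at radius r is drawn at 1 + k1 r^2 times it, then the intrinsics apply), "T" (4x4, takes a point from camera to world coordinates). Camera axes: x right, y up, looking along -z (the intrinsics and any distortion apply to the point x, -y, -z); pixel columns grow to the right and rows downward; lengths in m; the calibration is good to about 2 mm. A picture is of the moment at which its call begins: read the wrist's pose just before it. calibration takes no time and is no camera call; for the wrist camera it gives the pose at the moment of the call.
A pose or a line that the arm cannot do raises manip.Unreachable and nothing moves.
- manip.sign_off(): hands the job in; it is judged then, once.
Readings, each from a call of its own:
- manip.get_clock(): time.
- manip.get_q(): joint angles.
- manip.get_joint_velocities(): joint speeds.
- manip.get_effort(): joint torques, N m.
- manip.get_position(): TCP position.
- manip.get_tool_rot(): TCP orientation.
- manip.get_wrist_force(): force on the tool from outside, world axes, zero at the start.
- manip.get_torque(): the same for the moment, N m.
- manip.get_finger_gap(): opening from 0.0 (shut) to 1.0 (fully open).
- manip.get_grasp_force(): force on a finger pad.
Only numpy, scipy, OpenCV 4.12 (cv2) and the standard library are available. Lean on these libraries where they do the work, as an engineer would, in place of code of your own. Each camera call takes 0.05 s, during which the arm holds its last target. There are 200 camera calls.

## Working session

There is one attempt and no reset: what is moved stays moved. The work goes in short steps, each a Python script; the robot and the scene stay as the last script left them, time stands still between calls to the robot, and variables do not carry over. Pictures are saved under pics/ and viewed, at most 10 in all, crops included, and the job is handed in when it is done.

```bash
mkdir -p pics
cat > h.py <<'E'
import numpy as np, cv2
from plant import manip as m
from scipy.spatial.transform import Rotation as R
def shot(n,f):
    c=m.calibration(n); im=m.snapshot(n); np.savez('pics/'+f+'.npz',im=im,**{k:np.array(v) for k,v in c.items()})
    cv2.imwrite('pics/'+f+'.png',im[:,:,::-1]); return im,c
def load(f):
    d=np.load('pics/'+f+'.npz'); return d['im'],{k:d[k] for k in d.files if k!='im'}
def ray(c,uv):
    f=240/np.tan(np.radians(float(c['fov_y']))/2); d=np.array([(uv[0]-c['cx'])/f,(uv[1]-c['cy'])/f],float)
    s=d.copy()
    for _ in range(20): s=d/(1+c['k1']*(s@s))
    T=np.array(c['T']); v=T[:3,:3]@np.array([s[0],-s[1],-1]); return T[:3,3],v
def onz(c,uv,z):
    o,v=ray(c,uv); return o+v*(z-o[2])/v[2]
def proj(c,p):
    f=240/np.tan(np.radians(float(c['fov_y']))/2); T=np.array(c['T']); q=T[:3,:3].T@(np.array(p)-T[:3,3])
    s=np.array([q[0],-q[1]])/-q[2]; s=s*(1+c['k1']*(s@s)); return s*f+[c['cx'],c['cy']]
E
python3 - <<'E'
from h import *
for n in('scene','top'):
    im,c=shot(n,n+'0'); print(n,c['fov_y'],c['k1'],np.round(c['T'],3).tolist())
E
```

```text
scene 42.88713970808291 0.01632030533105441 [[-0.769, -0.472, 0.431, 1.108], [0.64, -0.558, 0.529, 0.682], [-0.009, 0.683, 0.731, 1.016], [0.0, 0.0, 0.0, 1.0]]
top 45.407582394848184 0.042461925341543354 [[0.026, 0.982, -0.188, 0.35], [-0.999, 0.031, 0.022, 0.012], [0.028, 0.187, 0.982, 1.266], [0.0, 0.0, 0.0, 1.0]]
```

View pics/top0.png

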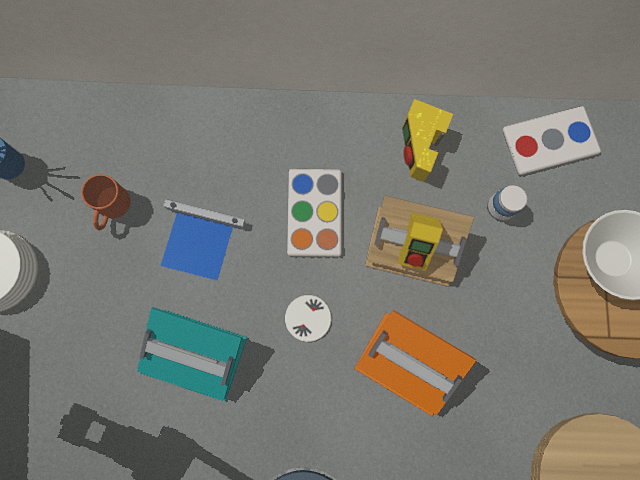

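View pics/scene0.png

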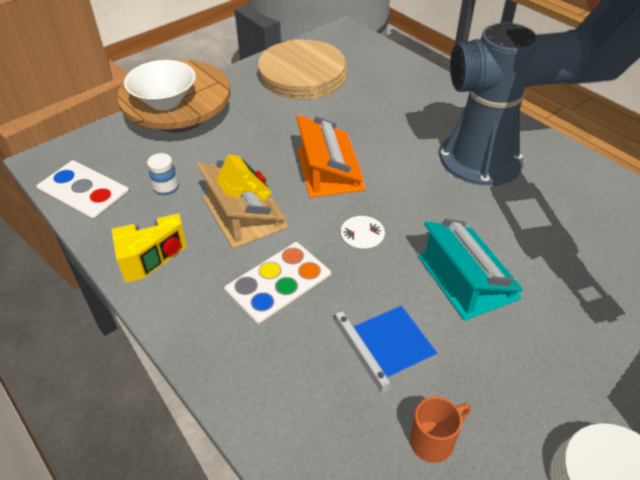

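The top view shows the wooden holder with the timer at (420,243), the stop bar at (204,214), the blue patch at (197,245) and the palette at (315,212). The scene view agrees, with the timer at (240,178) and the stop at (362,350). The loose yellow wedge at (425,140) and the teal and orange holders are look-alikes.

Run:
```python
from h import *
im,c=load('top0'); hsv=cv2.cvtColor(im,cv2.COLOR_RGB2HSV)
def blob(mask,x0,y0,x1,y1):
    k=np.zeros_like(mask); k[y0:y1,x0:x1]=mask[y0:y1,x0:x1]; k=cv2.morphologyEx(k,cv2.MORPH_OPEN,np.ones((2,2)))
    n,l,s,_=cv2.connectedComponentsWithStats(k); i=1+s[1:,4].argmax(); return (l==i).astype(np.uint8)
def pts(k): return np.argwhere(k)[:,::-1].astype(float)
def rect(P):
    (x,y),(w,h),a=cv2.minAreaRect(np.float32(P[:,:2])); return np.round([x,y,w,h,a],4)
b=blob(cv2.inRange(hsv,(100,150,80),(125,255,255)),150,200,250,290)
print('patch',rect(np.array([onz(c,p,0) for p in pts(b)])))
g=blob(cv2.inRange(hsv,(0,0,150),(180,60,255)),155,190,255,235)
print('bar',rect(np.array([onz(c,p,.03) for p in pts(g)])))
for p in [(164,204),(243,223)]: print('bar end',onz(c,p,.03))
w=blob(cv2.inRange(hsv,(8,60,80),(22,190,255)),355,190,485,290)
h=cv2.convexHull(np.argwhere(w)[:,::-1].astype(np.int32))
q=cv2.approxPolyDP(h,4,True)[:,0]; print('wood hull',q.tolist())
for p in q: print(p, onz(c,p,.0375).round(4), onz(c,p,.1125).round(4))
y=blob(cv2.inRange(hsv,(24,150,100),(33,255,255)),390,205,450,275)
hy=cv2.approxPolyDP(cv2.convexHull(np.argwhere(y)[:,::-1].astype(np.int32)),2,True)[:,0]; print('yellow',hy.tolist())
cv2.imwrite('pics/z.png',cv2.resize(im[180:300,350:500,::-1],(750,600),interpolation=cv2.INTER_CUBIC))
```

```text
patch [ 0.565   0.2516  0.1287  0.1237 77.227 ]
bar [6.34400e-01 2.35500e-01 1.27300e-01 1.46000e-02 7.74923e+01]
bar end [0.65230467 0.32518544 0.03      ]
bar end [0.61526379 0.1507033  0.03      ]
wood hull [[474, 218], [449, 286], [366, 266], [386, 197]]
[474 218] [ 0.641  -0.3574  0.0375] [ 0.6233 -0.3349  0.1125]
[449 286] [ 0.489  -0.2996  0.0375] [ 0.4805 -0.2806  0.1125]
[366 266] [ 0.527  -0.1201  0.0375] [ 0.5162 -0.1121  0.1125]
[386 197] [ 0.6826 -0.1629  0.0375] [ 0.6623 -0.1522  0.1125]
yellow [[439, 220], [442, 232], [437, 246], [404, 265], [400, 264], [413, 214]]
```

View pics/z.png

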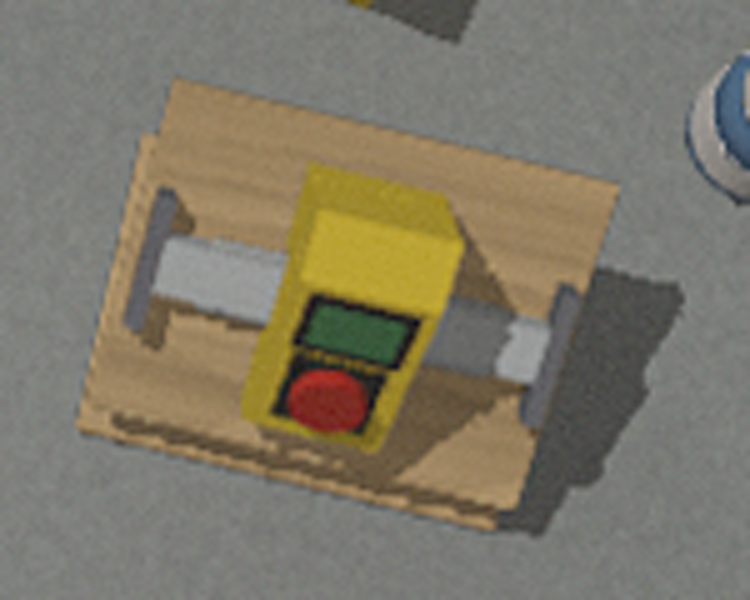

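The crop shows the timer on the rail with clear side faces. The back edge of the plank runs from (385.4,196) to (473.6,216.6). The timer's back top edge runs from (413,221.4) to (442.6,228).

```bash
cat >> h.py <<'E'
HY=np.radians(-11.5); SY=np.radians(-12.3)
def Rh(y=HY): return R.from_euler('z',y).as_matrix()
def toolR(Rt,flip):  # Rt: columns timer x,y,z ; tool z=-timer z, tool y=+-timer y
    y=Rt[:,1]*(1 if flip else -1); z=-Rt[:,2]; return np.column_stack([np.cross(y,z),y,z])
def rtilt(y=HY): # timer frame on the plank
    return Rh(y)@R.from_euler('y',-30,degrees=True).as_matrix()
def quat(M): return R.from_matrix(M).as_quat()
E
python3 - <<'E'
from h import *
im,c=load('top0')
a,b=onz(c,(385.4,196),.1125),onz(c,(473.6,216.6),.1125)
f,g=onz(c,(373,263.6),.0375),onz(c,(454,281),.0375)
print('back',a,b,np.linalg.norm(a-b),np.degrees(np.arctan2(-(a-b)[0],(a-b)[1])))
print('front',f,g,np.linalg.norm(f-g))
O=(a+b)/2; O[2]=0; O[:2]-=.065*Rh()[:2,0]; F=(f+g)/2+.065*Rh()[:,0]; print('holder',O,F)
Z=.075+.0275+.0606
p,q=onz(c,(413,221.4),Z),onz(c,(442.6,228),Z); print('top back edge',p,q,np.linalg.norm(p-q))
print('in holder frame',Rh().T@((p+q)/2-O), 'expect x',.055*.866-.035)
o=(p+q)/2-rtilt()@[.055,0,.07]; print('timer origin',o, (Rh().T@(o-O)))
for fl in (0,1):
  for d in (0,.10,.15):
    M=toolR(rtilt(),fl); g=o+rtilt()@[.008,0,.042]; tcp=g+M[:,2]*(m.grip_depth*-1 if m.grip_depth<0 else .019)-M[:,2]*d
    s=m.solve_ik(tcp,quat(M)); print(fl,d,tcp.round(3),None if s is None else np.round(s,2))
  for zz in (.023,.15):
    M=toolR(Rh(SY),fl); s=m.solve_ik([.575,.25,zz],quat(M)); print('pl',None if s is None else np.round(s,2))
print(m.grip_depth)
E
```

```text
back [ 0.66443421 -0.1509661   0.1125    ] [ 0.62624108 -0.33409895  0.1125    ] 0.18707313606385048 -11.780418054089678
front [ 0.53270883 -0.13524648  0.0375    ] [ 0.50014012 -0.31058578  0.0375    ] 0.17833841917347257
holder [ 0.58164254 -0.22957361  0.        ] [ 0.58011958 -0.23587505  0.0375    ]
top back edge [ 0.60061634 -0.19867758  0.1631    ] [ 0.589127   -0.25710265  0.1631    ] 0.05954404835953696
in holder frame [0.01262792 0.00428716 0.1631    ] expect x 0.012629999999999995
timer origin [ 0.58249385 -0.22537182  0.07497822] [-3.48025333e-06  4.28715927e-03  7.49782217e-02]
0 0 [ 0.578 -0.224  0.099] [-0.66  0.62  1.95  1.16  0.25  0.01]
0 0.1 [ 0.529 -0.214  0.186] [-0.72  0.4   2.01  0.76  0.37  0.39]
0 0.15 [ 0.504 -0.209  0.229] [-0.75  0.28  2.01  0.62  0.47  0.51]
pl [ 0.23  0.8   1.56 -0.    0.79  2.02]
pl [ 0.23  0.62  1.49 -0.    1.03  2.02]
1 0 [ 0.578 -0.224  0.099] None
1 0.1 [ 0.529 -0.214  0.186] [-0.72  0.4   2.01  0.76  0.37 -2.75]
1 0.15 [ 0.504 -0.209  0.229] [-0.75  0.28  2.01  0.62  0.47 -2.63]
pl [ 0.23  0.8   1.56 -0.    0.79 -1.12]
pl [ 0.23  0.62  1.49 -0.    1.03 -1.12]
-0.0187
```

Run:
```python
from h import *
o=np.array([.58249,-.22537,.075]); M=toolR(rtilt(),0); g=o+rtilt()@[.008,0,.042]
t=g+M[:,2]*(.0187-.13)
m.movep(t,quat(M)); print(m.get_clock(),m.get_position(),t)
im,c=shot('wrist','w1'); print(np.round(c['T'],3).tolist(), m.get_clock(), m.get_wrist_force())
for p in ([.055,.029,.07],[.055,-.029,.07],[.025,.029,.07],[.025,-.029,.07],[-.055,.029,.024],[-.055,-.029,.024]): print(p,proj(c,o+rtilt()@p).round(1))
```

```text
3.05 [ 0.51443419 -0.21087322  0.21174995] [ 0.51416789 -0.21146971  0.21176169]
[[-0.198, 0.955, -0.22, 0.502], [-0.98, -0.193, 0.045, -0.208], [0.001, 0.225, 0.974, 0.392], [0.0, 0.0, 0.0, 1.0]] 3.1 [ 0.20186786 -0.24582643 -0.18209035]
[0.055, 0.029, 0.07] [280.6 179.1]
[0.055, -0.029, 0.07] [370.6 179.2]
[0.025, 0.029, 0.07] [282.1 224.3]
[0.025, -0.029, 0.07] [368.9 224.4]
[-0.055, 0.029, 0.024] [290.8 302.7]
[-0.055, -0.029, 0.024] [359.4 302.8]
```

View pics/w1.png

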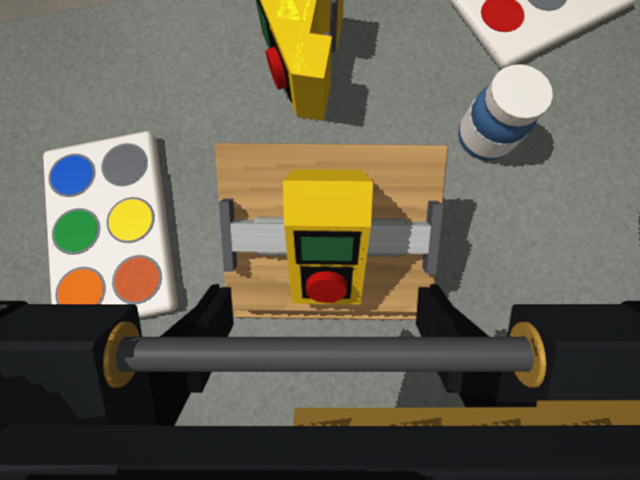

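The timer's top back edge is at (284–372, 180), against a prediction of 281–371. That is about 1.5 mm toward -y, and the plank edge suggests a yaw near -12°. I'll correct for both, grip and pull.

```bash
sed -i 's/radians(-11.5)/radians(-12.0)/' h.py
python3 - <<'E'
from h import *
o=np.array([.58249,-.22537,.075])+Rh()@[0,-.0013,0]; M=toolR(rtilt(),0); g=o+rtilt()@[.008,0,.042]
t=g+M[:,2]*.0187; n=-M[:,2]
m.movel(t+n*.06,quat(M)); m.movel(t,max_speed=.06); print(m.get_position()-t,m.get_wrist_force())
m.clamp(40); print(m.get_finger_gap()*.087,m.get_grasp_force(),m.get_wrist_force(),m.get_clock())
p0=np.array(m.get_position())
for d in (.005,.012,.025):
    m.movel(p0+n*d,max_speed=.03); print(d,m.get_wrist_force()@n,np.round(m.get_wrist_force(),1),m.get_grasp_force())
m.movel(p0+n*.10,max_speed=.1)
print(m.get_clock(),m.get_finger_gap()*.087,m.get_wrist_force(),m.get_q())
shot('wrist','w2')
E
```

```text
[-5.20954317e-05 -2.33707174e-05  2.93242422e-04] [-0.3033312   0.05697873  0.34614996]
0.05781672594574505 39.99860355164856 [0.1980701  0.3465546  1.35702347] 5.4833
0.005 -4.488088482101058 [ 0.7 -1.  -4.7] 39.99835019465536
0.012 -2.396400655010257 [ 0.1  0.  -2.7] 39.99827893450856
0.025 -2.353985896285891 [-0.2  0.  -2.9] 39.99834170099348
7.6667 0.05767571742605362 [ 0.17264964  0.4115863  -2.8470033 ] [-0.71714831  0.39675223  2.006219    0.75091013  0.36436548  0.40466367]
```

View pics/w2.png

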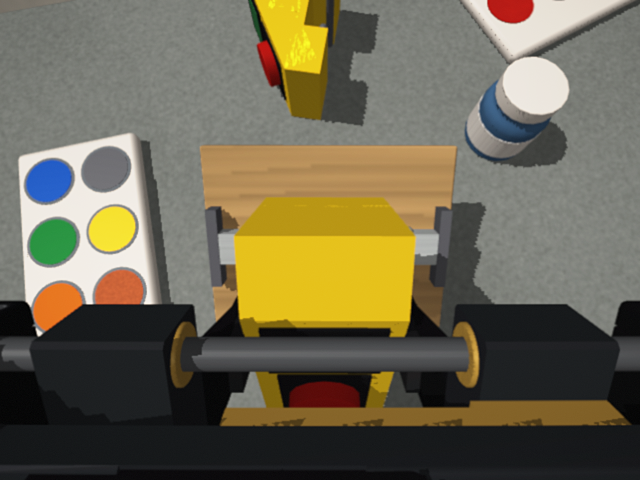

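The timer is off the rail and held squarely: its top back edge runs level from (236,235) to (413,235), and the wrist force shows a load of about 2.9 N. The rail is empty. Next I carry it over to the stop.

```bash
cat >> h.py <<'E'
FACE=np.array([.6262,.238,0.])
def place_tcp(back,z,dy=0): # timer origin back (m) off the bar face, z above bench
    M=toolR(Rh(SY),0); o=FACE+Rh(SY)@[-.055-back,dy,z]; return o+Rh(SY)@[.008,0,.042]+M[:,2]*.0187, quat(M)
E
python3 - <<'E'
from h import *
_,c=load('w2'); p=np.array(m.get_position()); Rt=rtilt(); o=p+Rt[:,2]*.0187-Rt@[.008,0,.042]
for q in ([.055,.029,.07],[.055,-.029,.07],[.055,.029,0],[.055,-.029,0]): print(q,proj(c,o+Rt@q).round(1))
t,q=place_tcp(.035,.08); m.movep(t,q); print(m.get_clock(),m.get_position()-t,m.get_wrist_force(),m.get_q())
im,c=shot('wrist','w3'); p=np.array(m.get_position()); Rt=Rh(SY); o=p+Rt[:,2]*.0187-Rt@[.008,0,.042]
for q in ([.055,.029,.07],[.055,-.029,.07],[.055,.029,0],[.055,-.029,0]): print(q,proj(c,o+Rt@q).round(1))
for y in (.09,-.09): 
  for x,z in((0,.03),(.016,.03),(.016,0)): print('bar',y,x,z,proj(c,FACE+Rt@[x,y,z]).round(1))
E
```

```text
[0.055, 0.029, 0.07] [233.3 233.3]
[0.055, -0.029, 0.07] [416.3 233.3]
[0.055, 0.029, 0] [265.8 195.1]
[0.055, -0.029, 0] [383.3 195.1]
9.4583 [ 0.00028952 -0.00073421 -0.0001077 ] [ 0.26960298  0.71923761 -3.08628207] [ 2.51102970e-01  6.51943182e-01  1.59002423e+00 -5.35342800e-05
  8.99644128e-01  2.03753473e+00]
[0.055, 0.029, 0.07] [233.3 234. ]
[0.055, -0.029, 0.07] [417.8 233.7]
[0.055, 0.029, 0] [265.9 195.4]
[0.055, -0.029, 0] [384.  195.2]
bar 0.09 0 0.03 [171.1 123.2]
bar 0.09 0.016 0.03 [167.9  94.3]
bar 0.09 0.016 0 [185.9  98. ]
bar -0.09 0 0.03 [475.4 122.8]
bar -0.09 0.016 0.03 [478.5  93.9]
bar -0.09 0.016 0 [460.6  97.7]
```

View pics/w3.png

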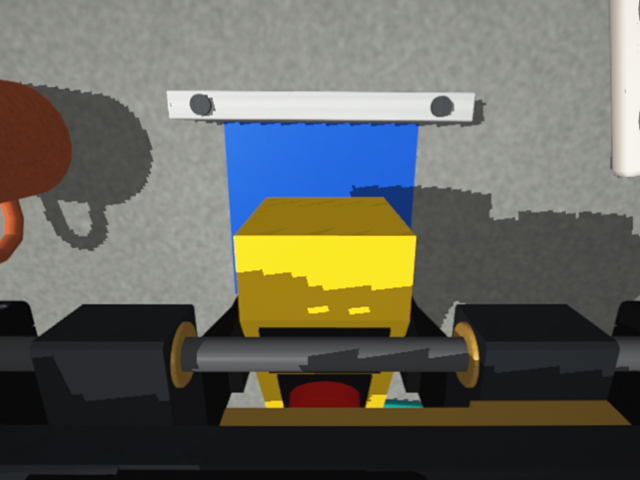

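The bar's front edge runs from (168,119) to (474,122), against a prediction of 171–475 at row 123. So the yaw is about -12.85°, which matches the patch, and the face is about 1.5 mm further out. I'll correct, lower until it touches, then slide it to the stop.

```bash
sed -i 's/radians(-12.3)/radians(-12.85)/; s/^FACE=.*/FACE=np.array([.6274,.2390,0.])/' h.py
python3 - <<'E'
from h import *
X=Rh(SY)[:,0]
m.movel(*place_tcp(.010,.03),max_speed=.12); m.movel(place_tcp(.010,.006)[0],max_speed=.06); m.dwell(.1)
f0=np.array(m.get_wrist_force()); z=.006
while z>-.006:
    z-=.001; m.movel(place_tcp(.010,z)[0],max_speed=.02); f=np.array(m.get_wrist_force())-f0
    if f[2]>3: break
print('touch z',z,f,m.get_position(),m.get_torque(),m.get_clock())
z+=.0005; b=.010; m.movel(place_tcp(b,z)[0],max_speed=.02); f0=np.array(m.get_wrist_force()); print(f0)
while b>-.006:
    b-=.001; m.movel(place_tcp(b,z)[0],max_speed=.02); f=(np.array(m.get_wrist_force())-f0); print(round(b,4),round(f@X,2),f.round(1))
    if f@X<-6: break
print(m.get_clock(),m.get_position(),m.get_finger_gap()*.087, m.get_torque())
E
```

```text
touch z 0.0 [-0.17098255 -0.74565212  3.60532737] [0.57202536 0.25172663 0.02376219] [0.03186249 0.27943479 0.04026322] 12.275
[ 0.30886827 -1.18356288 -1.76018886]
0.009 -2.07 [-1.8  1.5  0.8]
0.008 -0.58 [-0.1  2.3  0.7]
0.007 -1.12 [-1.   0.8  0.5]
0.006 -0.9 [-0.8  0.5  0.4]
0.005 -0.51 [-0.3  0.9 -0.3]
0.004 -0.17 [ 0.1  1.1 -1. ]
0.003 -0.09 [ 0.4  2.  -0.7]
0.002 -1.21 [-1.1  0.7 -1.1]
0.001 -0.72 [-0.4  1.5 -0.8]
0.0 -0.69 [-0.7  0.2 -0.5]
-0.001 -0.69 [-0.5  0.8 -0.9]
-0.002 -1.91 [-1.5  2.1 -0.5]
-0.003 -5.88 [-5.3  3.1  3. ]
-0.004 -7.81 [-7.2  3.4  5. ]
16.025 [0.58316161 0.24897927 0.02385582] 0.057779075025276315 [0.46489487 1.07272167 0.21764122]
```

Run:
```python
from h import *
p=np.array(m.get_position()); X=Rh(SY)[:,0]
m.open(); m.dwell(.2); print(m.get_wrist_force())
m.movel(p+[0,0,.06],max_speed=.12)
t=p+[0,0,.15]-X*.09; m.movel(t,max_speed=.2)
im,c=shot('wrist','w4'); print(m.get_clock(),m.get_position()-t)
o=p+[0,0,.0187]-Rh(SY)@[.008,0,.042]; o[2]=0; print('timer o',o)
Rt=Rh(SY)
for q in ([.055,.029,.07],[.055,-.029,.07],[.025,.029,.07],[.025,-.029,.07],[-.055,.029,.024],[-.055,-.029,.024],[-.055,.029,0],[-.055,-.029,0]): print(q,proj(c,o+Rt@q).round(1))
hsv=cv2.cvtColor(im,cv2.COLOR_RGB2HSV); k=cv2.inRange(hsv,(0,170,60),(6,255,255))|cv2.inRange(hsv,(174,170,60),(180,255,255))
n,l,s,ce=cv2.connectedComponentsWithStats(k)
for i in range(1,n):
  if s[i,4]>150:
    a,v=ray(c,ce[i]); N=Rt@[-.5,0,.8660]; P=o+Rt@[-.055,0,.024]+N*.009; h=a+v*((P-a)@N)/(v@N)
    print(s[i],ce[i],h,'timer frame',Rt.T@(h-o))
```

```text
[-0.04870123  0.46247157 -0.21023747]
18.5083 [ 0.00044006 -0.00033592 -0.00098993]
timer o [0.57536197 0.25075847 0.        ]
[0.055, 0.029, 0.07] [277.8  31.1]
[0.055, -0.029, 0.07] [370.6  31.1]
[0.025, 0.029, 0.07] [279.4  82.8]
[0.025, -0.029, 0.07] [369.   82.8]
[-0.055, 0.029, 0.024] [289.  193.6]
[-0.055, -0.029, 0.024] [359.3 193.5]
[-0.055, 0.029, 0] [291.4 189. ]
[-0.055, -0.029, 0] [356.9 189. ]
[ 303  147   43   40 1386] [323.94083694 166.91125541] [0.54525582 0.25781757 0.04829394] timer frame [-0.0309221   0.00018672  0.04829394]
```

View pics/w4.png

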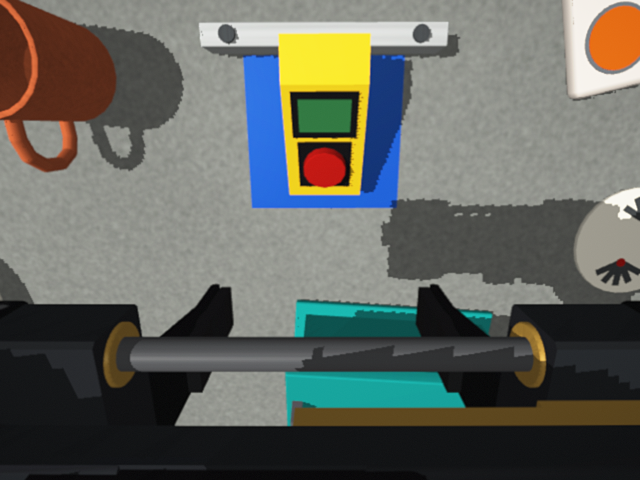

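The timer stands upright on the patch, its top (278–371, row 33) tight over the bar. The red button is at (324,167), which is timer-frame (-0.031, 0, 0.048) and lies on the expected face line. I'll push the front edge gently to seat it, then press the button.

Run:
```python
from h import *
Rt=Rh(SY); X=Rt[:,0]; o=np.array([.57536,.25076,0])
m.clamp(20)
M=toolR(Rt,0)
m.movel(o+Rt@[-.085,0,.06],quat(M),max_speed=.2); m.movel(o+Rt@[-.085,0,.012],max_speed=.1); m.dwell(.1)
f0=np.array(m.get_wrist_force()); x=-.072; m.movel(o+Rt@[x,0,.012],max_speed=.06)
while x<-.052:
    x+=.001; m.movel(o+Rt@[x,0,.012],max_speed=.025); f=(np.array(m.get_wrist_force())-f0)@X
    if f<-2: print(round(x,3),f.round(2))
    if f<-9: break
print('seat',x,m.get_clock())
m.movel(o+Rt@[-.090,0,.012],max_speed=.1); m.movel(o+Rt@[-.105,0,.11],max_speed=.2)
N=Rt@[-.5,0,.866]; T=toolR(rtilt(SY),0); b=o+Rt@[-.030,0,.048]
print(m.solve_ik(b+N*.05,quat(T)),m.solve_ik(b-N*.008,quat(T)))
m.movep(b+N*.05,quat(T)); m.movel(b+N*.008,max_speed=.1); m.dwell(.1); f0=np.array(m.get_wrist_force()); d=.008
while d>-.014:
    d-=.001; m.movel(b+N*d,max_speed=.025); f=(np.array(m.get_wrist_force())-f0)@N
    if f>.5: print(round(d,3),f.round(2))
    if f>10: break
m.dwell(.3); print((np.array(m.get_wrist_force())-f0).round(2), m.get_clock())
m.movel(b+N*.06,max_speed=.08)
m.movel(b+N*.10-X*.05,max_speed=.15) 
t=o+Rt@[-.085,0,.19]; m.movep(t,quat(M))
im,c=shot('wrist','w5'); im2,c2=shot('scene','s5'); print(m.get_clock())
u,v=proj(c2,o+[0,0,.03]).astype(int); print(u,v)
w=cv2.resize(im2[v-75:v+75,u-75:u+75,::-1],(400,400),interpolation=cv2.INTER_CUBIC)
cv2.imwrite('pics/v5.png',np.hstack([cv2.resize(im[0:300,170:470,::-1],(400,400)),w]))
```

```text
-0.064 -5.46
-0.063 -5.85
-0.062 -8.45
-0.061 -10.03
seat -0.060999999999999985 24.6
None [ 0.40078613  0.7482398   1.90599694 -1.41053137  0.30089104 -2.75072879]Traceback (most recent call last):
  File "<stdin>", line 15, in <module>
plant.Unreachable: the arm cannot take that pose within its joint ranges
```

Run:
```python
from h import *
Rt=Rh(SY); o=np.array([.57536,.25076,0]); N=Rt@[-.5,0,.866]; b=o+Rt@[-.030,0,.048]; print(m.get_q().round(2) if hasattr(m.get_q(),'round') else m.get_q())
for tilt in (30,20):
  for s in range(-180,180,20):
    T=Rt@R.from_euler('y',-tilt,degrees=True).as_matrix()@R.from_euler('z',s,degrees=True).as_matrix()
    q=[m.solve_ik(b+N*d,quat(toolR(T,0))) for d in (.05,.02,-.01)]
    if all(a is not None for a in q): print(tilt,s,[np.round(a,2).tolist() for a in (q[0],q[2])])
```

```text
[ 0.32  0.58  1.73 -0.    0.83  2.12]
30 -180 [[0.44, 0.64, 1.94, -1.16, 0.34, 0.16], [0.4, 0.75, 1.9, -1.42, 0.3, 0.4]]
30 -160 [[0.44, 0.64, 1.94, -1.16, 0.34, -0.19], [0.4, 0.75, 1.9, -1.42, 0.3, 0.05]]
30 -140 [[0.44, 0.64, 1.94, -1.16, 0.34, -0.54], [0.4, 0.75, 1.9, -1.42, 0.3, -0.3]]
30 -120 [[0.44, 0.64, 1.94, -1.16, 0.34, -0.89], [0.4, 0.75, 1.9, -1.42, 0.3, -0.65]]
30 -100 [[0.44, 0.64, 1.94, -1.16, 0.34, -1.23], [0.4, 0.75, 1.9, -1.42, 0.3, -1.0]]
30 -80 [[0.44, 0.64, 1.94, -1.16, 0.34, -1.58], [0.4, 0.75, 1.9, -1.42, 0.3, -1.35]]
30 -60 [[0.44, 0.64, 1.94, -1.16, 0.34, -1.93], [0.4, 0.75, 1.9, -1.42, 0.3, -1.7]]
30 -40 [[0.44, 0.64, 1.94, -1.16, 0.34, -2.28], [0.4, 0.75, 1.9, -1.42, 0.3, -2.04]]
30 -20 [[0.44, 0.64, 1.94, -1.16, 0.34, -2.63], [0.4, 0.75, 1.9, -1.42, 0.3, -2.39]]
30 40 [[0.44, 0.64, 1.94, -1.16, 0.34, 2.61], [0.4, 0.75, 1.9, -1.42, 0.3, 2.84]]
30 60 [[0.44, 0.64, 1.94, -1.16, 0.34, 2.26], [0.4, 0.75, 1.9, -1.42, 0.3, 2.49]]
30 80 [[0.44, 0.64, 1.94, -1.16, 0.34, 1.91], [0.4, 0.75, 1.9, -1.42, 0.3, 2.14]]
30 100 [[0.44, 0.64, 1.94, -1.16, 0.34, 1.56], [0.4, 
[... 959 characters left out ...]
-0.56, 0.35, 2.65]]
20 20 [[0.38, 0.61, 1.85, -0.48, 0.43, 2.24], [0.35, 0.73, 1.82, -0.56, 0.35, 2.3]]
20 40 [[0.38, 0.61, 1.85, -0.48, 0.43, 1.89], [0.35, 0.73, 1.82, -0.56, 0.35, 1.95]]
20 60 [[0.38, 0.61, 1.85, -0.48, 0.43, 1.54], [0.35, 0.73, 1.82, -0.56, 0.35, 1.6]]
20 80 [[0.38, 0.61, 1.85, -0.48, 0.43, 1.19], [0.35, 0.73, 1.82, -0.56, 0.35, 1.25]]
20 100 [[0.38, 0.61, 1.85, -0.48, 0.43, 0.84], [0.35, 0.73, 1.82, -0.56, 0.35, 0.9]]
20 120 [[0.38, 0.61, 1.85, -0.48, 0.43, 0.49], [0.35, 0.73, 1.82, -0.56, 0.35, 0.55]]
20 140 [[0.38, 0.61, 1.85, -0.48, 0.43, 0.14], [0.35, 0.73, 1.82, -0.56, 0.35, 0.2]]
20 160 [[0.38, 0.61, 1.85, -0.48, 0.43, -0.2], [0.35, 0.73, 1.82, -0.56, 0.35, -0.15]]
```

Run:
```python
from h import *
Rt=Rh(SY); X=Rt[:,0]; o=np.array([.57536,.25076,0]); M=toolR(Rt,0)
N=Rt@[-.5,0,.866]; U=Rt@[.866,0,.5]; T=toolR(Rt@R.from_euler('y',-20,degrees=True).as_matrix(),0); b=o+Rt@[-.030,0,.048]-U*.003
m.movep(b+N*.05,quat(T)); m.movel(b+N*.008,max_speed=.1); m.dwell(.1); f0=np.array(m.get_wrist_force()); d=.008
while d>-.014:
    d-=.001; m.movel(b+N*d,max_speed=.025); f=(np.array(m.get_wrist_force())-f0)@N
    if f>.5: print(round(d,3),f.round(2))
    if f>11: break
m.dwell(.3); print((np.array(m.get_wrist_force())-f0).round(2), m.get_clock())
m.movel(b+N*.06,max_speed=.08)
t=o+Rt@[-.085,0,.19]; m.movep(t,quat(M))
im,c=shot('wrist','w5'); im2,c2=shot('scene','s5'); print(m.get_clock())
u,v=proj(c2,o+[0,0,.03]).astype(int); print(u,v)
w=cv2.resize(im2[v-75:v+75,u-75:u+75,::-1],(400,400),interpolation=cv2.INTER_CUBIC)
cv2.imwrite('pics/v5.png',np.hstack([cv2.resize(im[0:300,170:470,::-1],(400,400)),w]))
```

```text
0.007 0.87
0.005 0.54
0.003 0.69
0.002 2.08
0.001 2.47
0.0 3.42
-0.001 3.59
-0.002 4.62
-0.003 5.01
-0.004 7.45
-0.005 12.93
[-6.39  0.58  8.96] 30.4417
32.1167
389 332
```

View pics/v5.png

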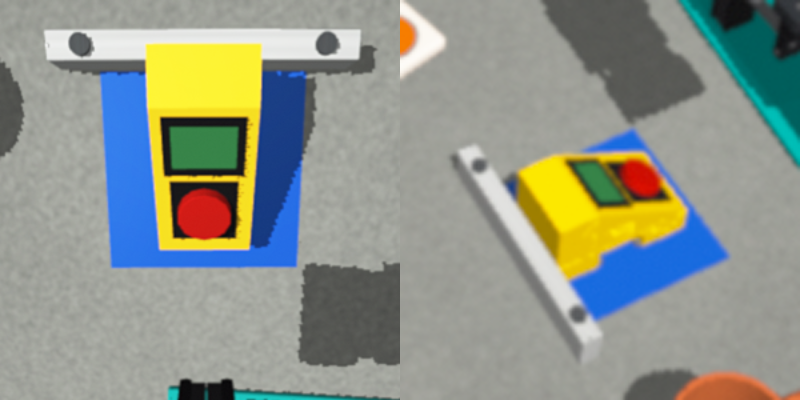

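In both views the timer stands flat, back tight and square on the bar, with the button up. The press force rose from 2 to 5 N over the travel and then went stiff, so the button was fully down.

```bash
python3 -c "
from plant import manip as m
print(m.sign_off())"
```

```text
the job is handed in; nothing more can be done
None
```

The job is handed in: the timer stands flat on the blue patch with its back against the stop bar, its button was pressed fully down and is back up, and the arm is clear, at about 32 s of the 64 s allowed.

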